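Blow off and sort the pump drive gears

TASK

Put all the loose gears flat in the steel pan, with none on top of another, and let go of them; then, with them all in the pan, ease the air gun's red trigger to its first pressure point and hold it there for a good second, then squeeze it right through to the end of the second stage and hold that for two seconds, and let the trigger go. Afterwards sort the gears by tooth count, each lying flat in the grey tray whose sample gear has the same number of teeth, and leave everything else on the bench where it is.

Things in the scene. Friction and masses are not known exactly. Their poses are not given: they have to be found in the camera images.
- gear_a: loose off-white plastic spur gear with 12 teeth, 35 mm outside diameter, about 40 g: a toothed disc 12 mm thick with a round hub on top, 18 mm diameter and 16 mm tall (28 mm tall overall). Origin: centre of the underside; z up the hub. May be absent. Starts flat on the bench, hub up
- gear_b: loose off-white plastic spur gear with 12 teeth, 35 mm outside diameter, about 40 g: a toothed disc 12 mm thick with a round hub on top, 18 mm diameter and 16 mm tall (28 mm tall overall). Origin: centre of the underside; z up the hub. May be absent. Starts flat on the bench, hub up
- gear_c: loose off-white plastic spur gear with 12 teeth, 35 mm outside diameter, about 40 g: a toothed disc 12 mm thick with a round hub on top, 18 mm diameter and 16 mm tall (28 mm tall overall). Origin: centre of the underside; z up the hub. May be absent. Starts flat on the bench, hub up
- gear_d: loose off-white plastic spur gear with 18 teeth, 50 mm outside diameter, about 80 g: a toothed disc 12 mm thick with a round hub on top, 18 mm diameter and 16 mm tall (28 mm tall overall). Origin: centre of the underside; z up the hub. May be absent. Starts flat on the bench, hub up
- gear_e: loose off-white plastic spur gear with 18 teeth, 50 mm outside diameter, about 80 g: a toothed disc 12 mm thick with a round hub on top, 18 mm diameter and 16 mm tall (28 mm tall overall). Origin: centre of the underside; z up the hub. May be absent. Starts flat on the bench, hub up
- pan_floor (a point): centre of the floor of the steel dust-off pan (134 x 134 mm outside, 124 x 124 mm inside, floor 5 mm above the bench, walls 18 mm above the bench), fixed to the bench, z up, x towards the air gun that is clamped on the pan's far side. Holds four gears in a 2 x 2 pattern, 58 mm apart
- handle_mid (a point): centre of the air gun's blue handle. The gun is clamped on its side, fixed: its round barrel, 26 mm thick, points at the pan (along -x of this point's frame) with a brass nozzle at its end, and its handle sticks out level along +y: a bar 28 mm in x, 116 mm in y (from -60 to +56 mm), 26 mm in z, its axis 85 mm above the bench, nothing beneath this point. Axes as pan_floor; this point is at (172, 65, 80) mm from pan_floor
- trigger_face (a point): centre of the front face of the red trigger pad (36 mm along y, 22 mm in z, 8 mm thick), which stands in front of the handle on the pan's side, level with it. Squeezing pushes it along +x of this point's frame (same axes as handle_mid) towards the handle. From this face to the handle's back face is 54 mm released, 46 mm at the pressure point, 40 mm fully squeezed: it can be squeezed by a gripper from above, one finger on the trigger and one on the handle's back
- stage_one (a joint): first-stage travel of the trigger in m: 0 released, 0.008 at the pressure point; light spring, 1.5 N rising to 4 N, springs back
- stage_two (a joint): second-stage travel in m, added to the first: 0 until the push passes about 9 N (the pressure point), 0.006 fully squeezed at about 13 N; springs back
- tray_small_floor (a point): centre of the floor of the grey tray for 12-tooth gears (134 x 134 mm outside, 124 x 124 mm inside, floor 5 mm above the bench, walls 18 mm above the bench), fixed to the bench, z up; a 12-tooth sample gear lies on the black tab outside its -y wall (tab centre 97 mm from here, sample fixed, top 14 mm above the bench). Holds four gears in a 2 x 2 pattern
- tray_large_floor (a point): centre of the floor of the grey tray for 18-tooth gears (134 x 134 mm outside, 124 x 124 mm inside, floor 5 mm above the bench, walls 18 mm above the bench), fixed to the bench, z up; a 18-tooth sample gear lies on the black tab outside its -y wall (tab centre 97 mm from here, sample fixed, top 14 mm above the bench). Holds four gears in a 2 x 2 pattern
- bottle: clear glass bottle with blue cap, 64 mm dia, 130 mm tall; not part of the job, leave it be; origin at its underside
- jar: small amber jar with red cap, 40 mm dia, 45 mm tall; not part of the job, leave it be; origin at its underside
- spacer: plain aluminium spacer ring without teeth, 34 mm dia, 10 mm tall; not part of the job, leave it be; origin at its underside
- tip_box: orange box 85 x 120 x 50 mm; not part of the job, leave it be; origin at its underside
- driver: screwdriver 170 mm long, lying; not part of the job, leave it be; origin within its length
- bookend: white sheet-metal L bracket, 100 mm tall; not part of the job, leave it be; origin at its underside
- cartridge: white box 90 x 60 x 30 mm; not part of the job, leave it be; origin at its underside
There are look-alikes about, which are no part of the job. Leave any black look-alike of the gear_a alone.

How it is judged:
By the outcome, as a careful person would: the job done as asked, in the order asked, and still so for the second after the job is handed in, with the robot touching nothing.
Of gear_a, gear_b, gear_c, gear_d, gear_e only 3 to 4 are there at a start; the rules pass over those that are not, and their reading is None.
At some moment in a run one of gear_a, gear_b, gear_c, gear_d, gear_e may be knocked a few centimetres aside while the robot is not near it.
Once in a run the grip may slacken for a moment while it holds something.
It also fails if it takes over 210 s, if anything falls off the work surface, if the arm or the gripper's body presses on something with over 40 N, if the wrist force passes 120 N, or if a joint passes its speed limit or range.

ROBOT

A 6-joint arm with a two-finger parallel gripper is mounted at the origin on the work surface. World frame = base frame: x ahead of the robot, y to its left, z up, the work surface at z = 0. Lengths are in mm, angles in rad, forces in N, time in s.
With the tool pointing down it reaches from about 300 to 775 mm from the base axis. Payload 14.6 kg.
Tool frame: the origin (TCP) lies at the very end of the fingers, on their centre line; the grasp point (between the pads) lies 19 mm behind it; z points along the fingers, y is the line along which they close (so a half turn about z gives the same grasp; the last joint's range is limited). The gripper opens to 94 mm and grips with 3 to 60 N. Pads are 16 mm wide; open, the fingers measure 119 mm over their backs; the gripper's body (75 mm by 177 mm) begins 78 mm behind the grasp point.
Start: joints at [-1.274, 0.3, 1.521, -0, 1.321, -0.067], TCP at [195.698, -513.996, 205.446] pointing down, gripper open.
Joint ranges: [-3.03, 3.03], [-0.79, 2.21], [0.23, 2.52], [-1.04, 4.18], [0, 3.07], [-2.55, 2.55]. Speed limits (rad/s): [2.22, 2.22, 2.57, 3.14, 3.14, 3.14].

INTERFACE

Orientations are given as [roll, pitch, yaw] about the fixed x, y, z axes, in that order (R = Rz(yaw) Ry(pitch) Rx(roll)).
In Python, from cell import manip, eyes, ticket gives the robot as it stands. The module is installed in compiled form; this text tells all that it offers.
- The arm moves only by the tool arm_command, never from a script. Its argument "plan" is a list of rows, each a list of 5 numbers: the opening, from -1 (shut) to 1 (fully open), then the shift along the tool's x, y, z in m, then the turn about the tool's z in rad. In form: [[jaw, dx, dy, dz, roll], ...]. A call has 1 to 20 rows; each row shifts and turns the commanded pose from where the row before left it, along the tool's axes as they then stand; what a row does not reach is not made up. A row lasts 1/8 s, in which the tool goes at most 62.5 mm and 10.7 degrees, less where a joint would pass 70% of its speed; a pose out of reach is approached as far as the arm can. A call is refused whole if a number of a shift passes 0.0625 or a number of a turn 0.188, either way. A call with a gripper value outside its range is refused whole. The fingers move at their own pace and stop on an object; "newtons" is the grip in N (left out, the last holds). Time passes only in rows, so rows that do not move let the fingers close. It gives the time, the measured TCP pose, the force, the opening and the grip force at its end, in the units of the state.
- manip.read_state(): the state, without advancing time (a new reading comes with each control period).
- eyes.camera(name): name is "scene" or "side" or "wrist"; returns a dict with "img" (384x512x3 uint8, blue, green, red), "z_map" (384x512 float32, mm along the optical axis (not along the pixel's ray), 0 where there is no reading), "fx", "fy", "cx", "cy" (pixels), "eye" and "orientation" of the camera in the world. Camera axes: x right, y down, z forward; pixel columns grow to the right and rows downward; lengths in mm; the calibration is good to about 2 mm. A picture is of the moment at which its call begins.
- ticket.sign_off(): hands the job in; it is judged then, once.
The state is a dict: "clock": time; "joints": joint angles; "qd": joint speeds; "effort": joint torques, N m; "eef_pos": TCP position; "eef_rot": TCP orientation; "wrist_force": force on the tool from outside, world axes, zero at the start; "moment": the same for the moment, N m; "finger_gap": finger opening in mm; "finger_force": force on a finger pad.
Only numpy, scipy, OpenCV 4.12 (cv2) and the standard library are available. Lean on these libraries where they do the work, as an engineer would, in place of code of your own. Each camera call takes 0.05 s, during which the arm holds its last target. There are 200 camera calls.

## Working session

There is one attempt and no reset: what is moved stays moved. The work goes in short steps, Python scripts to look and compute and a tool call to move; the robot and the scene stay as the last step left them, time stands still between calls to the robot, and variables do not carry over. Pictures are saved under pics/ and viewed, at most 14 in all, crops included, and the job is handed in when it is done.

Besides the shell and the picture viewer there is one more tool, called by a JSON object that holds its "fn" and its "kwargs", one argument or row to a line. arm_command: Moves the arm, as the interface text tells. Its arguments: {"type":"object","properties":{"plan":{"type":"array"},"newtons":{"type":"number"}},"required":["plan"]}

```bash
mkdir -p pics
cat > h.py <<'E'
import numpy as np, cv2
from scipy.spatial.transform import Rotation as R
from cell import manip, eyes, ticket
def cam(n):
    c=eyes.camera(n); o=np.array(c["orientation"],float)
    M=o if o.shape==(3,3) else (R.from_euler('xyz',o).as_matrix() if o.size==3 else R.from_quat(o).as_matrix())
    z=c["z_map"]; v,u=np.mgrid[:z.shape[0],:z.shape[1]]
    P=np.stack([(u-c["cx"])/c["fx"]*z,(v-c["cy"])/c["fy"]*z,z],-1)@M.T+np.array(c["eye"])
    P[z==0]=np.nan
    return c,P
E
python3 - <<'E'
from h import *
for n in ["scene","side","wrist"]:
    c,P=cam(n); cv2.imwrite(f"pics/{n}0.png",c["img"]); np.savez(f"{n}0.npz",P=P,img=c["img"])
    print(n,c["eye"],c["orientation"],c["fx"],P[300,256],P[200,256])
print(manip.read_state())
E
```

```text
scene [1422.5310316    73.14638456  798.77875842] [-2.24845337 -0.01902289  1.7126484 ] 444.2843101143349 [812.11806492  10.25149394   1.34275882] [476.43660436 -35.37371294   5.46313422]
side [205.58576175 752.75890592 883.2206087 ] [-2.3200959   0.00590813 -2.77278005] 459.38202620509514 [436.33446644 209.30198601   1.70826026] [ 5.56824992e+02 -9.33286817e+01 -2.55396569e-01]
wrist [ 271.89100174 -483.63490693  383.27205668] [ 2.85416317e+00  1.13104914e-03 -1.20671153e+00] 270.01328561091657 [-8.52014082e+00 -5.89582777e+02  5.21114704e-01] [ 1.55758349e+02 -5.27029007e+02  1.68906966e-01]
{'clock': 0.15, 'joints': array([-1.27361798e+00,  3.00342477e-01,  1.52144672e+00,  1.37260419e-05,
        1.32068337e+00, -6.65856660e-02]), 'qd': array([ 8.80219286e-05, -2.32712895e-03, -2.81297689e-03, -5.25503342e-05,
       -1.31114447e-03,  1.02475036e-03]), 'effort': array([ 2.33618834e-03, -5.31955254e+01, -3.52816021e+01,  7.08870683e-02,
        2.36433127e-02, -4.05922378e-05]), 'eef_pos': array([ 195.63629487, -513.81576459,  205.01372096]), 'eef_rot': array([-3.14071558e+00, -7.18126023e-05,  3.63760575e-01]), 'wrist_force': array([-0.10393426,  0.63981895,  0.38288258]), 'moment': array([-0.00216728, -0.00490092, -0.04401002]), 'finger_force': 0.0, 'finger_gap': 94.17796742217224}
```

View pics/scene0.png

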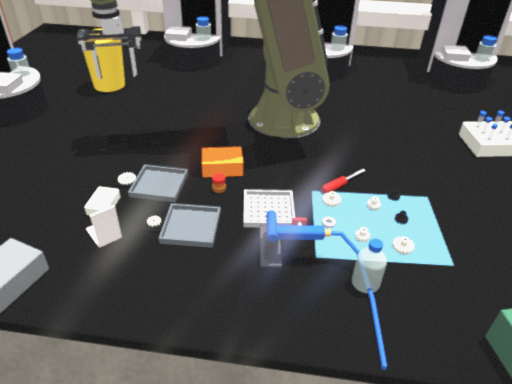

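View pics/side0.png

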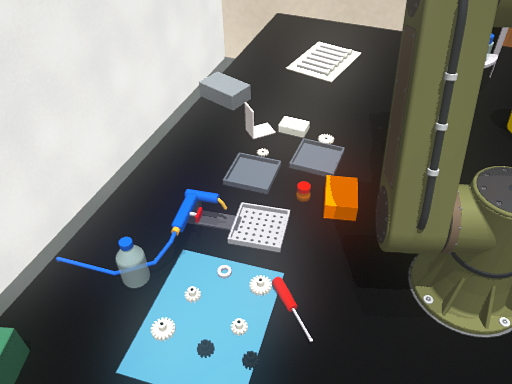

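The pictures show four white gears on the blue mat: scene (332,199), (374,203), (362,234) and (403,245). There is also a spacer at (329,222) and two black look-alikes. The pan is at (268,208) with the gun beyond it. The trays are at (190,225) with a small sample and (160,183) with a large sample. Next I'll make an orthographic map.

Run:
```python
from h import *
H=[]
x0,x1,y0,y1=250,800,-400,400
O=np.zeros((x1-x0,y1-y0,3),np.uint8)
for n in ["scene","side"]:
    d=np.load(n+"0.npz"); P,img=d["P"],d["img"]
    ok=np.isfinite(P[...,0])&(P[...,0]>x0)&(P[...,0]<x1)&(P[...,1]>y0)&(P[...,1]<y1)&(P[...,2]<140)
    p=P[ok];c=img[ok];
    i=(x1-1-p[:,0]).astype(int);j=(y1-1-p[:,1]).astype(int)
    for k in range(len(p)): cv2.circle(O,(int(j[k]),int(i[k])),1,c[k].tolist(),-1)
    # hub tops
    hub=ok&(P[...,2]>22)&(P[...,2]<34)&(img.min(2)>120)
    nl,l,st,ce=cv2.connectedComponentsWithStats(hub.astype(np.uint8))
    for q in range(1,nl):
        if st[q,4]>8: m=l==q; print(n,"hub",st[q,4],np.median(P[m],0).round(1),P[m].max(0).round(),P[m].min(0).round())
    w=ok&(P[...,2]>6)&(P[...,2]<18)&(img.min(2)>120)
    nl,l,st,ce=cv2.connectedComponentsWithStats(w.astype(np.uint8))
    for q in range(1,nl):
        if st[q,4]>30: m=l==q; print(n,"disc",st[q,4],P[m].max(0).round(),P[m].min(0).round(),ce[q].round())
cv2.imwrite("pics/ortho.png",O)
```

```text
scene hub 30 [445.5 170.6  29. ] [453. 178.  32.] [435. 164.  23.]
scene hub 33 [448.1 286.2  28.1] [456. 295.  33.] [432. 278.  22.]
scene hub 90 [ 694.9 -375.1   27.9] [ 716. -353.   34.] [ 671. -395.   22.]
scene hub 37 [577.2 250.   27.6] [585. 258.  30.] [568. 242.  23.]
scene hub 43 [597.1 348.5  27.6] [605. 358.  32.] [586. 341.  22.]
scene hub 90 [751.7 247.   28.2] [757. 279.  34.] [736. 222.  22.]
scene disc 404 [ 518. -257.   18.] [ 388. -384.    6.] [161. 184.]
scene disc 788 [635.  71.  18.] [436. -70.   6.] [266. 209.]
scene disc 160 [470. 196.  18.] [402. 146.   6.] [330. 199.]
scene disc 70 [464. 304.  18.] [433. 271.   6.] [373. 205.]
scene disc 582 [ 674. -119.   18.] [ 542. -256.    6.] [191. 226.]
scene disc 130 [ 631. -269.   17.] [ 584. -309.    6.] [153. 220.]
scene disc 82 [556. 180.  15.] [520. 148.   6.] [328. 222.]
scene disc 87 [596. 265.  18.] [562. 232.   6.] [361. 236.]
scene disc 89 [ 716. -352.   18.] [ 672. -399.    6.] [108. 239.]
scene disc 193 [621. 374.  18.] [570. 325.   6.] [403. 246.]
scene disc 36 [757. 250.  18.] [739. 225.   8.] [360. 288.]
[... 313 characters left out ...]
59.  33.] [585. 340.  22.]
side disc 34 [ 477. -347.   10.] [ 437. -384.    6.] [318. 149.]
side disc 74 [ 633. -271.   17.] [ 595. -306.    6.] [262. 152.]
side disc 50 [ 612. -125.   18.] [ 586. -221.    6.] [254. 175.]
side disc 493 [584.  78.  18.] [433. -72.   6.] [254. 226.]
side disc 31 [503. -18.  10.] [472. -52.   6.] [272. 218.]
side disc 107 [551. 180.  14.] [518. 148.   6.] [224. 271.]
side disc 242 [465. 197.  18.] [416. 148.   6.] [261. 285.]
side disc 103 [592. 267.  17.] [557. 232.   7.] [193. 295.]
side disc 100 [352. 267.  18.] [290. 208.   7.] [302. 324.]
side disc 302 [618. 374.  17.] [568. 324.   6.] [163. 329.]
side disc 115 [461. 304.  18.] [426. 274.   6.] [239. 328.]
```

View pics/ortho.png

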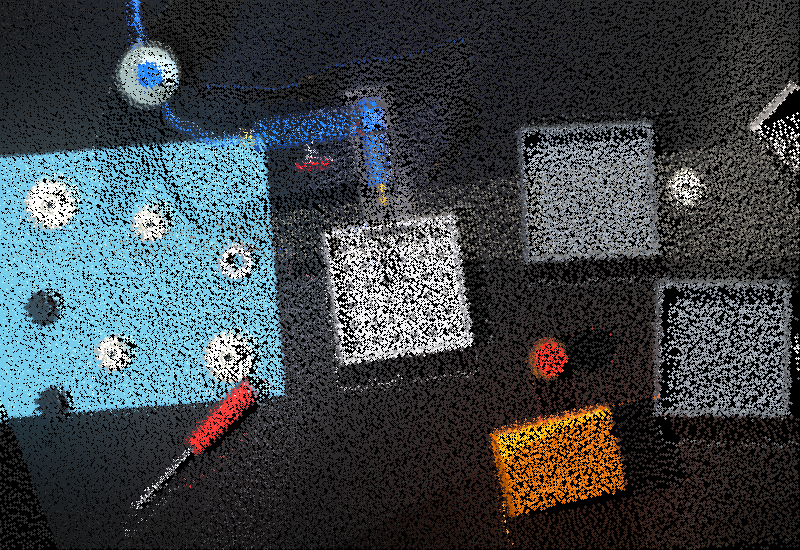

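Ortho mapping: column j gives y = 399−j, row i gives x = 799−i. The gears are large ≈(443,171) and (594,350), small ≈(446,287) and (575,251). The pan is near (509,1) with yaw ≈0.12. The small tray is near (607,−189) and the large one near (452,−326). Now I'll refine the fits.

Run:
```python
from h import *
for n in ["scene","side"]:
    d=np.load(n+"0.npz"); P,img=d["P"],d["img"]
    for nm,c in dict(pan=(509,1),ts=(607,-189),tl=(452,-326)).items():
        m=(np.hypot(P[...,0]-c[0],P[...,1]-c[1])<105)&(P[...,2]>13)&(P[...,2]<21)&(np.maximum(abs(P[...,0]-c[0]),abs(P[...,1]-c[1]))<82)
        p=P[m][:,:2].astype(np.float32)
        print(n,nm,len(p),cv2.minAreaRect(p))
    # red trigger, blue handle
    b,g,r=[img[...,k].astype(int) for k in range(3)]
    m=(r>130)&(g<80)&(P[...,0]>580)&(P[...,2]>60)&(P[...,2]<110); print(n,"trig",m.sum(),np.median(P[m],0),P[m].min(0),P[m].max(0))
    m=(b>120)&(r<90)&(P[...,0]>580)&(P[...,2]>90)&(P[...,2]<105)&(P[...,1]>40)&(P[...,1]<130); p=P[m]; print(n,"handletop",m.sum(),np.median(p,0),p.max(0),p.min(0))
```

```text
scene pan 323 ((511.1914367675781, 2.4584732055664062), (140.9779052734375, 134.29026794433594), 7.677892684936523)
scene ts 458 ((606.7509155273438, -197.06858825683594), (141.914794921875, 148.97657775878906), 2.961560010910034)
scene tl 378 ((449.6241149902344, -332.00494384765625), (151.62750244140625, 141.36203002929688), 89.36322784423828)
  return _methods._mean(a, axis=axis, dtype=dtype,
  ret = um.true_divide(
Traceback (most recent call last):
ValueError: zero-size array to reduction operation minimum which has no identity
```

{"fn": "arm_command", "kwargs": {
  "plan": [
    [0.0,0,0,0,0.125],
    [0.0,0,0,0,0.122]
  ]
}}

```text
clock: 0.4
eef_pos: [195.7, -513.9, 205.2]
eef_rot: [-3.141, 0.0, 0.113]
wrist_force: [-0.8, 0.7, 0.3]
finger_gap: 77.3
finger_force: 0.0
```

{"fn": "arm_command", "kwargs": {
  "plan": [
    [0.0,0.05,-0.0385,0,0],
    [0.0,0.05,-0.0385,0,0],
    [0.0,0.05,-0.0385,0,0],
    [0.0,0.05,-0.0385,0,0],
    [0.0,0.05,-0.0385,0,0],
    [0.0,0.05,-0.0385,0,0],
    [0.0,0,0,0,0],
    [0.0,0,0,0,0],
    [0.0,0,0,0,0]
  ]
}}

```text
clock: 1.52
eef_pos: [463.4, -253.1, 205.4]
eef_rot: [3.142, 0.0, 0.115]
wrist_force: [-0.4, 0.4, -0.3]
finger_gap: 46.5
finger_force: 0.0
```

Run:
```python
from h import *
c,P=cam("wrist"); cv2.imwrite("pics/w1.png",c["img"]); np.savez("w1.npz",P=P,img=c["img"])
print(manip.read_state()["eef_pos"],manip.read_state()["eef_rot"])
```

```text
[ 463.39774319 -253.12189607  205.4737487 ] [-3.14158693e+00  2.71745543e-05  1.14924967e-01]
```

View pics/w1.png

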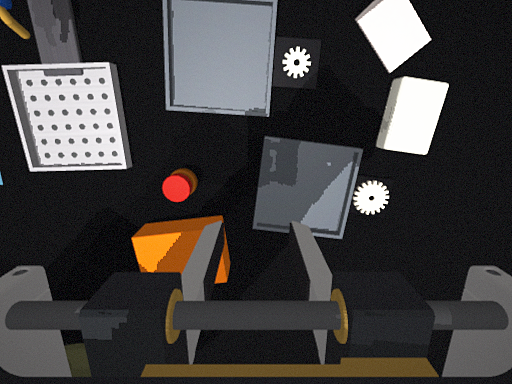

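The wrist view shows the pan at (67,117). The large tray's corners are at (266,137), (362,150), (343,238) and (254,230), with an 18-tooth sample at (371,198). The small tray's bottom corners are at (166,109) and (270,116), with a 12-tooth sample at (297,62).

```bash
cat >> h.py <<'E'
def ray(c,u,v,z):
    M=R.from_euler('xyz',c["orientation"]).as_matrix(); d=M@[(u-c["cx"])/c["fx"],(v-c["cy"])/c["fy"],1]; e=np.array(c["eye"])
    return (e+d*(z-e[2])/d[2])[:2]
E
python3 - <<'E'
from h import *
c,P=cam("wrist")
Q=lambda *p:np.array([ray(c,u,v,18) for u,v in p])
for nm,q in dict(pan=Q((2,67),(115,62),(131,168),(30,171)),tl=Q((266,137),(362,150),(343,238),(254,230)),ts=Q((166,109),(270,116))).items():
    e=np.diff(np.vstack([q,q[:1]]),axis=0); print(nm,q.round().tolist(),q.mean(0).round(1),np.hypot(*e.T).round(),np.arctan2(*e.T[::-1]).round(3))
print("samples",ray(c,297,62,12),ray(c,371,198,12),P[62,303],P[198,364])
E
```

```text
pan [[563.0, 77.0], [585.0, -62.0], [453.0, -80.0], [433.0, 58.0]] [508.3  -1.8] [141. 133. 140. 131.] [-1.415 -3.009  1.716  0.142]
tl [[516.0, -259.0], [514.0, -390.0], [383.0, -391.0], [380.0, -258.0]] [ 448.2 -324.7] [131. 131. 133. 135.] [-1.588 -3.132  1.589 -0.005]
ts [[536.0, -126.0], [543.0, -261.0]] [ 539.7 -193.6] [135. 135.] [-1.52   1.621]
samples [ 611.66192992 -286.53074239] [ 446.97390583 -420.85950071] [ 612.16725348 -293.74255463   13.9728795 ] [ 446.08548916 -410.35434081   13.0294444 ]
```

{"fn": "arm_command", "kwargs": {
  "plan": [
    [-0.1,0.0036,-0.053,0,0],
    [-0.1,0.0036,-0.053,0,0],
    [-0.1,0.0036,-0.053,0,0],
    [-0.1,0.0036,-0.053,0,0],
    [-0.1,0.0036,-0.053,0,0],
    [-0.1,0.0036,-0.053,0.02,0],
    [-0.1,0.0036,-0.053,0.02,0],
    [-0.1,0.0036,-0.053,0.02,0],
    [-0.1,0,0,0,0],
    [-0.1,0,0,0,0]
  ]
}}

```text
clock: 2.88
eef_pos: [443.6, 171.5, 145.8]
eef_rot: [3.141, -0.0, 0.116]
wrist_force: [0.3, 0.2, -0.2]
finger_gap: 41.9
finger_force: 0.0
```

Run:
```python
from h import *
c,P=cam("wrist"); cv2.imwrite("pics/w2.png",c["img"]); np.savez("w2.npz",P=P,img=c["img"])
s=manip.read_state();print(s["eef_pos"],s["eef_rot"])
m=(P[...,2]>24)&(P[...,2]<33)&(c["img"].min(2)>100)
nl,l,st,ce=cv2.connectedComponentsWithStats(m.astype(np.uint8))
for q in range(1,nl):
    if st[q,4]>20: mm=l==q; print(st[q,4],ce[q].round(),np.median(P[mm],0).round(1),P[mm].min(0).round(),P[mm].max(0).round())
```

```text
[443.79526015 171.21770092 145.96511108] [ 3.14157674e+00 -7.82300545e-04  1.15360227e-01]
267 [92. 20.] [591.4 348.9  26.9] [583. 341.  24.] [601. 360.  29.]
235 [193.  55.] [572.8 250.4  27.2] [565. 242.  24.] [582. 259.  29.]
173 [155. 177.] [443.5 287.2  27.2] [435. 279.  24.] [452. 297.  29.]
155 [256. 191.] [440.3 172.1  27.2] [431. 164.  24.] [448. 181.  29.]
```

View pics/w2.png

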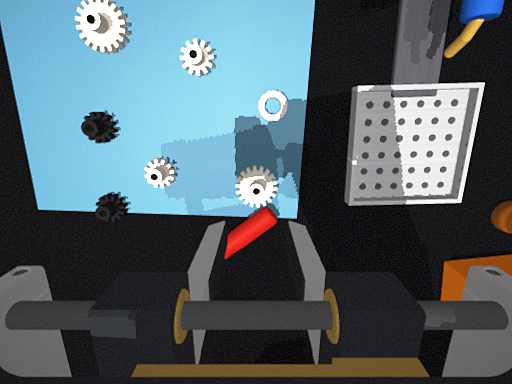

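The gear hub is at (256,187) and the driver handle is just behind it at (255,235). The closing line runs horizontally in the image, so it stays clear. Descending to grip.

{"fn": "arm_command", "kwargs": {
  "plan": [
    [-0.1,-0.003,-0.001,0.04,0],
    [-0.1,0,0,0.04,0],
    [-0.1,0,0,0.03,0],
    [-0.1,0,0,0.022,0],
    [-0.1,0,0,0,0],
    [-1,0,0,0,0],
    [-1,0,0,0,0],
    [-1,0,0,0,0],
    [-1,0,0,0,0],
    [-1,0,0,0,0],
    [-1,0,0,0,0]
  ],
  "newtons": 20
}}

```text
clock: 4.3
eef_pos: [440.5, 172.9, 13.8]
eef_rot: [3.141, -0.001, 0.117]
wrist_force: [-0.2, -4.2, 5.1]
finger_gap: 17.6
finger_force: 20.0
```

{"fn": "arm_command", "kwargs": {
  "plan": [
    [-1,0,0,0.0,0],
    [-1,0,0,-0.023,0],
    [-1,0,0,-0.023,0],
    [-1,0.004,0.042,0,0],
    [-1,0.004,0.042,0,0],
    [-1,0.004,0.042,0,0],
    [-1,0.004,0.042,0,0],
    [-1,0.004,0.041,0,0],
    [-1,0,0,0,0],
    [-1,0,0,0,0]
  ]
}}

```text
clock: 5.55
eef_pos: [484.1, -31.7, 59.2]
eef_rot: [-3.141, 0.001, 0.117]
wrist_force: [0.1, -0.1, 0.2]
finger_gap: 17.2
finger_force: 20.0
```

{"fn": "arm_command", "kwargs": {
  "plan": [
    [-1,0,0,0.02,0],
    [-1,0,0,0.012,0],
    [-1,0,0,0.0075,0],
    [-1,0,0,0,0],
    [-1,0,0,0,0],
    [-0.2,0,0,0,0],
    [-0.2,0,0,0,0],
    [-0.2,0,0,0,0],
    [-0.2,0,0,-0.03,0],
    [-0.2,0,0,-0.04,0],
    [-0.2,0,0,-0.04,0],
    [-0.2,0,0,0,0]
  ]
}}

```text
clock: 7.05
eef_pos: [485.8, -32.5, 132.6]
eef_rot: [3.14, -0.005, 0.117]
wrist_force: [-0.5, -0.5, -0.2]
finger_gap: 37.6
finger_force: 0.0
```

```bash
cat >> h.py <<'E'
def look(name=None):
    c,P=cam("wrist")
    if name: cv2.imwrite(f"pics/{name}.png",c["img"])
    np.savez("last.npz",P=P,img=c["img"])
    s=manip.read_state();print(s["clock"],s["eef_pos"].round(1),s["eef_rot"].round(3))
    m=(P[...,2]>23)&(P[...,2]<38)&(c["img"].min(2)>100)
    nl,l,st,ce=cv2.connectedComponentsWithStats(m.astype(np.uint8))
    for q in range(1,nl):
        if st[q,4]>20: mm=l==q; a,b=P[mm].min(0),P[mm].max(0); print(st[q,4],ce[q].round(),((a+b)/2).round(1)[:2],np.median(P[mm][:,2]).round(1),(b-a).round()[:2])
    return c,P
E
python3 -c "
from h import *
look('w3')"
```

```text
7.1 [484.9 -32.3 130.7] [ 3.141e+00 -2.000e-03  1.170e-01]
201 [256. 193.] [484.1 -31.6] 32.3 [17. 17.]
```

View pics/w3.png

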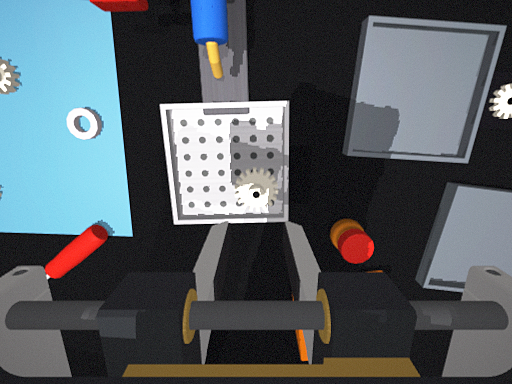

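Gear 1 lies flat in the pan's rear-right slot, hub at (256,193). Next is the small gear at (443,288).

{"fn": "arm_command", "kwargs": {
  "plan": [
    [-0.2,-0.0006,-0.054,0,0],
    [-0.2,-0.0006,-0.054,0,0],
    [-0.2,-0.0006,-0.054,0,0],
    [-0.2,-0.0006,-0.054,0,0],
    [-0.2,-0.0006,-0.054,0,0],
    [-0.2,-0.0006,-0.053,0,0],
    [-0.2,0,0,0,0],
    [-0.2,0,0,0,0]
  ]
}}

```text
clock: 8.1
eef_pos: [442.9, 287.4, 128.8]
eef_rot: [3.141, 0.002, 0.117]
wrist_force: [-0.3, -0.0, -0.4]
finger_gap: 37.4
finger_force: 0.0
```

```bash
python3 -c "
from h import *
look()"
```

```text
8.15 [443.1 287.1 129.1] [3.141e+00 1.000e-03 1.160e-01]
292 [208.  29.] [592.3 350.3] 27.0 [18. 17.]
263 [311.  65.] [573.3 251.4] 27.1 [17. 18.]
183 [256. 191.] [443.  288.5] 27.2 [18. 17.]
```

{"fn": "arm_command", "kwargs": {
  "plan": [
    [-0.2,0,-0.001,0.045,0],
    [-0.2,0,0,0.04,0],
    [-0.2,0,0,0.03,0],
    [-0.2,0,0,0,0],
    [-0.2,0,0,0,0],
    [-1,0,0,0,0],
    [-1,0,0,0,0],
    [-1,0,0,0,0],
    [-1,0,0,0,0],
    [-1,0,0,0,0],
    [-1,0,0,-0.023,0],
    [-1,0,0,-0.023,0],
    [-1,0,0,0,0]
  ],
  "newtons": 20
}}

```text
clock: 9.78
eef_pos: [443.8, 289.5, 62.2]
eef_rot: [-3.141, -0.003, 0.117]
wrist_force: [0.4, -0.1, -0.8]
finger_gap: 17.0
finger_force: 20.0
```

{"fn": "arm_command", "kwargs": {
  "plan": [
    [-1,0.0004,0.053,0,0],
    [-1,0.0004,0.053,0,0],
    [-1,0.0004,0.053,0,0],
    [-1,0.0004,0.053,0,0],
    [-1,0.0004,0.053,0,0],
    [-1,0,0,0,0],
    [-1,0,0,0,0],
    [-1,0,0,0,0]
  ]
}}

```text
clock: 10.78
eef_pos: [475.7, 27.2, 60.6]
eef_rot: [-3.141, 0.0, 0.118]
wrist_force: [-0.6, 0.6, 0.2]
finger_gap: 17.1
finger_force: 20.0
```

{"fn": "arm_command", "kwargs": {
  "plan": [
    [-1,0.001,0.001,0.02,0],
    [-1,0,0,0.013,0],
    [-1,0,0,0.008,0],
    [-1,0,0,0,0],
    [-1,0,0,0,0],
    [-0.25,0,0,0,0],
    [-0.25,0,0,0,0],
    [-0.25,0,0,0,0],
    [-0.25,0,0,-0.03,0],
    [-0.25,0,0,-0.04,0],
    [-0.25,0,0,-0.04,0],
    [-0.25,0,0,0,0],
    [-0.25,0,0,0,0]
  ]
}}

```text
clock: 12.4
eef_pos: [476.7, 25.2, 129.2]
eef_rot: [-3.141, 0.001, 0.117]
wrist_force: [-0.4, -0.8, -0.7]
finger_gap: 35.4
finger_force: 0.0
```

```bash
python3 -c "
from h import *
look()"
```

```text
12.45 [476.5  25.3 128.9] [-3.141e+00  2.000e-03  1.170e-01]
295 [36. 69.] [573.2 250.8] 26.9 [18. 18.]
205 [310. 192.] [484.2 -31.4] 32.0 [17. 17.]
203 [256. 193.] [476.2  25.9] 32.0 [17. 17.]
```

{"fn": "arm_command", "kwargs": {
  "plan": [
    [-0.2,0.0254,-0.0515,0,0],
    [-0.2,0.0254,-0.0515,0,0],
    [-0.2,0.0254,-0.0515,0,0],
    [-0.2,0.0254,-0.0515,0,0],
    [-0.2,0.0254,-0.0515,0,0],
    [-0.2,0.0254,-0.0515,0,0],
    [-0.2,0,0,0,0],
    [-0.2,0,0,0,0],
    [-0.2,0,0,0,0]
  ]
}}

```text
clock: 13.58
eef_pos: [592.4, 348.7, 129.8]
eef_rot: [3.141, 0.001, 0.116]
wrist_force: [-0.4, -0.2, 0.2]
finger_gap: 37.4
finger_force: 0.0
```

```bash
python3 -c "
from h import *
look()"
```

```text
13.625 [592.6 348.8 130.2] [ 3.142 -0.     0.116]
287 [347.  82.] [716.4 269. ] 30.6 [52. 30.]
184 [256. 191.] [592.4 350.5] 27.2 [17. 17.]
170 [341. 217.] [573.6 251.3] 27.2 [17. 18.]
```

{"fn": "arm_command", "kwargs": {
  "plan": [
    [-0.2,0,-0.0015,0.045,0],
    [-0.2,0,0,0.04,0],
    [-0.2,0,0,0.031,0],
    [-0.2,0,0,0,0],
    [-0.2,0,0,0,0],
    [-1,0,0,0,0],
    [-1,0,0,0,0],
    [-1,0,0,0,0],
    [-1,0,0,0,0],
    [-1,0,0,0,0],
    [-1,0,0,-0.023,0],
    [-1,0,0,-0.023,0],
    [-1,0,0,0,0]
  ]
}}

```text
clock: 15.25
eef_pos: [593.0, 351.9, 61.4]
eef_rot: [-3.14, -0.003, 0.117]
wrist_force: [-0.7, -0.3, -1.1]
finger_gap: 17.4
finger_force: 20.0
```

{"fn": "arm_command", "kwargs": {
  "plan": [
    [-1,-0.0135,0.0526,0,0],
    [-1,-0.0135,0.0526,0,0],
    [-1,-0.0135,0.0526,0,0],
    [-1,-0.0135,0.0526,0,0],
    [-1,-0.0135,0.0526,0,0],
    [-1,-0.0135,0.0526,0,0],
    [-1,-0.0135,0.0526,0,0],
    [-1,0,0,0,0],
    [-1,0,0,0,0],
    [-1,0,0,0,0]
  ]
}}

```text
clock: 16.5
eef_pos: [541.3, -24.2, 59.5]
eef_rot: [-3.141, 0.001, 0.118]
wrist_force: [-0.2, 0.1, -0.9]
finger_gap: 17.3
finger_force: 20.0
```

{"fn": "arm_command", "kwargs": {
  "plan": [
    [-1,0,0,0.02,0],
    [-1,0,0,0.013,0],
    [-1,0,0,0.007,0],
    [-1,0,0,0,0],
    [-1,0,0,0,0],
    [-0.25,0,0,0,0],
    [-0.25,0,0,0,0],
    [-0.25,0,0,0,0],
    [-0.25,0,0,-0.03,0],
    [-0.25,0,0,-0.04,0],
    [-0.25,0,0,-0.04,0],
    [-0.25,0,0,0,0],
    [-0.25,0,0,0,0]
  ]
}}

```text
clock: 18.12
eef_pos: [541.0, -25.3, 129.2]
eef_rot: [-3.141, 0.001, 0.117]
wrist_force: [-0.2, -0.6, -0.7]
finger_gap: 35.3
finger_force: 0.0
```

```bash
python3 -c "
from h import *
look()"
```

```text
18.175 [540.8 -25.3 128.8] [-3.141e+00  2.000e-03  1.170e-01]
21 [  1. 133.] [571.4 243.5] 24.7 [10.  4.]
202 [257. 192.] [541.7 -24.4] 32.1 [17. 17.]
112 [203. 240.] [476.4  28.5] 31.8 [17. 12.]
198 [257. 240.] [484.2 -31.5] 32.1 [18. 17.]
```

{"fn": "arm_command", "kwargs": {
  "plan": [
    [-0.2,0.0108,-0.0451,0,0],
    [-0.2,0.0108,-0.0451,0,0],
    [-0.2,0.0108,-0.0451,0,0],
    [-0.2,0.0108,-0.0451,0,0],
    [-0.2,0.0108,-0.0451,0,0],
    [-0.2,0.0108,-0.0451,0,0],
    [-0.2,0,0,0,0],
    [-0.2,0,0,0,0],
    [-0.2,0,0,0,0]
  ]
}}

```text
clock: 19.3
eef_pos: [574.2, 249.9, 129.6]
eef_rot: [3.141, 0.001, 0.116]
wrist_force: [-0.2, -0.2, -0.6]
finger_gap: 37.5
finger_force: 0.0
```

```bash
python3 -c "
from h import *
look()"
```

```text
19.35 [574.2 249.9 129.8] [3.141 0.    0.115]
90 [262.  71.] [697.8 258.7] 31.1 [15. 40.]
184 [256. 192.] [573.6 251.1] 27.2 [17. 17.]
263 [491. 245.] [541.8 -23.6] 31.8 [18. 18.]
216 [431. 290.] [476.2  26.3] 31.8 [18. 19.]
```

{"fn": "arm_command", "kwargs": {
  "plan": [
    [-0.2,0,-0.001,0.045,0],
    [-0.2,0,0,0.04,0],
    [-0.2,0,0,0.031,0],
    [-0.2,0,0,0,0],
    [-0.2,0,0,0,0],
    [-1,0,0,0,0],
    [-1,0,0,0,0],
    [-1,0,0,0,0],
    [-1,0,0,0,0],
    [-1,0,0,0,0],
    [-1,0,0,-0.023,0],
    [-1,0,0,-0.023,0],
    [-1,0,0,0,0]
  ]
}}

```text
clock: 20.98
eef_pos: [574.8, 252.3, 61.4]
eef_rot: [-3.141, -0.003, 0.117]
wrist_force: [0.1, -0.4, -1.1]
finger_gap: 17.3
finger_force: 20.0
```

{"fn": "arm_command", "kwargs": {
  "plan": [
    [-1,-0.0132,0.0426,0,0],
    [-1,-0.0132,0.0426,0,0],
    [-1,-0.0132,0.0426,0,0],
    [-1,-0.0132,0.0426,0,0],
    [-1,-0.0132,0.0426,0,0],
    [-1,0,0,0,0],
    [-1,0,0,0,0],
    [-1,0,0,0,0]
  ]
}}

```text
clock: 21.98
eef_pos: [533.3, 33.7, 59.5]
eef_rot: [-3.141, 0.0, 0.118]
wrist_force: [0.8, 0.3, -0.1]
finger_gap: 17.4
finger_force: 20.0
```

{"fn": "arm_command", "kwargs": {
  "plan": [
    [-1,0,0,0.02,0],
    [-1,0,0,0.013,0],
    [-1,0,0,0.007,0],
    [-1,0,0,0,0],
    [-1,0,0,0,0],
    [-0.25,0,0,0,0],
    [-0.25,0,0,0,0],
    [-0.25,0,0,0,0],
    [-0.25,0,0,-0.03,0],
    [-0.25,0,0,-0.05,0],
    [-0.25,0,0,-0.06,0],
    [-0.25,-0.02,0,-0.03,0],
    [-0.25,0,0,0,0],
    [-0.25,0,0,0,0]
  ]
}}

```text
clock: 23.72
eef_pos: [513.3, 30.4, 188.9]
eef_rot: [-3.141, 0.001, 0.117]
wrist_force: [0.9, 0.1, -0.5]
finger_gap: 35.2
finger_force: 0.0
```

Run:
```python
from h import *
c,P=look('w4')
img=c["img"].astype(int);b,g,r=[img[...,k] for k in range(3)]
m=(r>120)&(g<70)&(P[...,0]>600)&(P[...,2]>60); print("trig",m.sum(),np.nanmin(P[m],0),np.nanmax(P[m],0))
```

```text
23.775 [513.3  30.4 188.5] [-3.141e+00  2.000e-03  1.170e-01]
150 [303. 163.] [541.3 -24.4] 32.2 [18. 18.]
137 [257. 165.] [531.9  33.3] 32.2 [17. 17.]
140 [301. 206.] [484.  -31.7] 32.1 [18. 17.]
137 [257. 207.] [475.9  26.1] 32.1 [18. 17.]
trig 318 [627.37123959  68.31119997  77.87891626] [638.84418043 103.66805474  97.06396471]
```

View pics/w4.png

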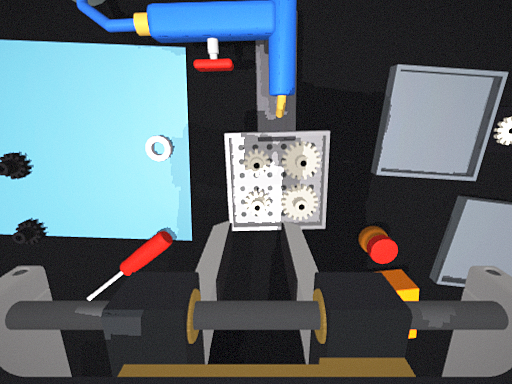

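All four gears lie flat and separate in the pan, hubs at (257,165), (303,163), (301,206) and (257,207). The trigger is at (213,64). Moving above the gun and turning so the fingers close along the pan's x axis.

{"fn": "arm_command", "kwargs": {
  "plan": [
    [0.9,0.0505,-0.0125,0,0],
    [0.9,0.0505,-0.0125,0,0],
    [0.9,0.0505,-0.0125,0,0],
    [0.9,0,0,0,-0.176],
    [0.9,0,0,0,-0.176],
    [0.9,0,0,0,-0.176],
    [0.9,0,0,0,-0.176],
    [0.9,0,0,0,-0.176],
    [0.9,0,0,0,-0.176],
    [0.9,0,0,0,-0.176],
    [0.9,0,0,0,-0.176],
    [0.9,0,0,0,-0.176],
    [0.9,0,0,0,0],
    [0.9,0,0,0,0]
  ]
}}

```text
clock: 25.52
eef_pos: [659.5, 85.3, 188.9]
eef_rot: [-3.14, -0.0, 1.697]
wrist_force: [-0.3, -0.1, 0.1]
finger_gap: 89.3
finger_force: 0.0
```

Run:
```python
from h import *
c,P=look('w5')
img=c["img"].astype(int);b,g,r=[img[...,k] for k in range(3)]
m=(r>120)&(g<70)&(P[...,0]>600)&(P[...,2]>85); print("trig",m.sum(),np.nanmin(P[m],0),np.nanmax(P[m],0),cv2.minAreaRect(P[m][:,:2].astype(np.float32)))
m=(b>100)&(r<80)&(g>40)&(P[...,2]>85)&(P[...,2]<102)&(P[...,1]>60)&(P[...,1]<125); print(m.sum(),cv2.minAreaRect(P[m][:,:2].astype(np.float32)),np.nanmax(P[m],0))
```

```text
25.575 [659.5  85.3 189.2] [-3.141 -0.     1.697]
26 [305.  41.] [692.1 253.1] 31.0 [ 2. 19.]
163 [116. 207.] [477.3  26.2] 31.9 [17. 17.]
144 [158. 207.] [533.   33.6] 32.0 [17. 17.]
141 [122. 246.] [485.3 -31. ] 32.1 [17. 17.]
trig 238 [628.5342203   69.89278064  85.10813596] [639.23320119 104.1733169   97.18484294] ((633.778564453125, 86.99856567382812), (7.608613014221191, 34.52640151977539), 6.259365558624268)
1556 ((669.2061157226562, 92.62397766113281), (27.1700382232666, 68.62820434570312), 8.159730911254883) [687.50046667 124.96791555  99.2184749 ]
```

View pics/w5.png

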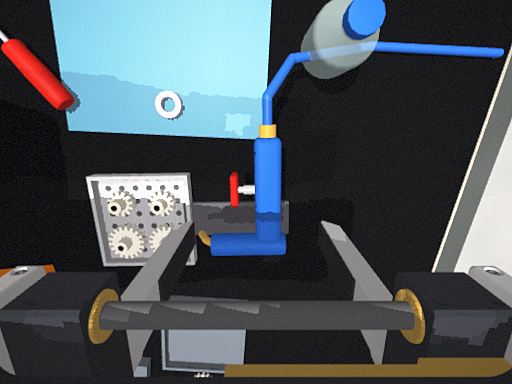

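The pad is centred at (634,87) and the handle axis runs through (669,93). The 36 mm offset agrees with the spec. Descending around the trigger and handle.

{"fn": "arm_command", "kwargs": {
  "plan": [
    [0.9,0.005,0.0015,0.04,0],
    [0.9,0,0,0.04,0],
    [0.9,0,0,0.02,0],
    [0.9,0,0,0.018,0],
    [0.9,0,0,0,0],
    [0.4,0,0,0,0],
    [0.4,0,0,0,0],
    [0.4,0,0,0,0]
  ],
  "newtons": 6
}}

```text
clock: 26.58
eef_pos: [660.7, 90.5, 72.7]
eef_rot: [3.141, 0.0, 1.701]
wrist_force: [-0.2, -0.4, -0.3]
finger_gap: 66.8
finger_force: 0.0
```

{"fn": "arm_command", "kwargs": {
  "plan": [
    [0.2,0,0,0,0],
    [0.15,0,0,0,0],
    [0.1,0,0,0,0],
    [0.05,0,0,0,0],
    [0.03,0,0,0,0],
    [0.03,0,0,0,0]
  ]
}}

```text
clock: 27.32
eef_pos: [660.5, 90.5, 72.0]
eef_rot: [3.141, -0.0, 1.701]
wrist_force: [0.2, 0.5, 1.8]
finger_gap: 48.5
finger_force: 3.0
```

{"fn": "arm_command", "kwargs": {
  "plan": [
    [0.0,0,0,0,0],
    [-0.1,0,0,0,0],
    [-0.1,0,0,0,0]
  ]
}}

```text
clock: 27.7
eef_pos: [660.7, 90.5, 72.0]
eef_rot: [3.141, -0.0, 1.701]
wrist_force: [5.6, 1.2, -1.9]
finger_gap: 47.5
finger_force: 6.0
```

{"fn": "arm_command", "kwargs": {
  "plan": [
    [-0.1,0,0.0005,0,0],
    [-0.1,0,0.0004,0,0],
    [-0.1,0,0,0,0]
  ]
}}

```text
clock: 28.08
eef_pos: [661.4, 90.6, 72.0]
eef_rot: [3.141, -0.0, 1.701]
wrist_force: [3.3, 1.4, -0.2]
finger_gap: 46.8
finger_force: 6.0
```

{"fn": "arm_command", "kwargs": {
  "plan": [
    [-0.1,0,0.0004,0,0],
    [-0.1,0,0.0003,0,0],
    [-0.1,0,0,0,0]
  ]
}}

```text
clock: 28.45
eef_pos: [661.7, 90.7, 72.0]
eef_rot: [-3.141, 0.0, 1.701]
wrist_force: [-0.8, 0.7, 2.1]
finger_gap: 46.0
finger_force: 6.0
```

Gap 46.0 and forces balanced, so this is the pressure point. Holding for about 1.6 s.

{"fn": "arm_command", "kwargs": {
  "plan": [
    [-0.1,0,0,0,0],
    [-0.1,0,0,0,0],
    [-0.1,0,0,0,0],
    [-0.1,0,0,0,0],
    [-0.1,0,0,0,0],
    [-0.1,0,0,0,0],
    [-0.1,0,0,0,0],
    [-0.1,0,0,0,0],
    [-0.1,0,0,0,0],
    [-0.1,0,0,0,0],
    [-0.1,0,0,0,0],
    [-0.1,0,0,0,0],
    [-0.1,0,0,0,0]
  ]
}}

```text
clock: 30.08
eef_pos: [661.7, 90.7, 72.0]
eef_rot: [-3.141, -0.0, 1.701]
wrist_force: [-5.6, 0.5, 4.0]
finger_gap: 46.1
finger_force: 6.0
```

{"fn": "arm_command", "kwargs": {
  "plan": [
    [-0.3,0,0.001,0,0],
    [-0.3,0,0.001,0,0],
    [-0.3,0,0.0008,0,0],
    [-0.3,0,0,0,0],
    [-0.3,0,0,0,0]
  ],
  "newtons": 22
}}

```text
clock: 30.7
eef_pos: [664.8, 91.1, 71.9]
eef_rot: [3.141, -0.0, 1.701]
wrist_force: [0.2, 1.7, 0.8]
finger_gap: 39.4
finger_force: 22.0
```

{"fn": "arm_command", "kwargs": {
  "plan": [
    [-0.3,0,0,0,0],
    [-0.3,0,0,0,0],
    [-0.3,0,0,0,0],
    [-0.3,0,0,0,0],
    [-0.3,0,0,0,0],
    [-0.3,0,0,0,0],
    [-0.3,0,0,0,0],
    [-0.3,0,0,0,0],
    [-0.3,0,0,0,0],
    [-0.3,0,0,0,0],
    [-0.3,0,0,0,0],
    [-0.3,0,0,0,0],
    [-0.3,0,0,0,0],
    [-0.3,0,0,0,0],
    [-0.3,0,0,0,0],
    [-0.3,0,0,0,0],
    [-0.3,0,0,0,0],
    [-0.3,0,0,0,0],
    [-0.3,0,0,0,0]
  ]
}}

```text
clock: 33.08
eef_pos: [664.8, 91.1, 72.0]
eef_rot: [3.141, -0.0, 1.701]
wrist_force: [3.8, 4.2, 0.2]
finger_gap: 39.8
finger_force: 22.0
```

{"fn": "arm_command", "kwargs": {
  "plan": [
    [-0.3,0,0,0,0],
    [-0.3,0,0,0,0],
    [-0.3,0,0,0,0],
    [-0.3,0,0,0,0],
    [-0.3,0,0,0,0],
    [-0.3,0,0,0,0]
  ]
}}

```text
clock: 33.83
eef_pos: [664.8, 91.1, 72.0]
eef_rot: [3.141, -0.0, 1.701]
wrist_force: [3.0, 3.4, 0.3]
finger_gap: 39.4
finger_force: 22.0
```

{"fn": "arm_command", "kwargs": {
  "plan": [
    [0.2,0,0,0,0],
    [0.5,0,0,0,0],
    [0.8,0,0,0,0],
    [0.8,0,0,0,0],
    [0.8,0,0,0,0],
    [0.8,0,0,-0.04,0],
    [0.8,0,0,-0.05,0],
    [0.8,0,0,-0.04,0],
    [0.8,0,0,0,0],
    [0.8,0,0,0,0]
  ],
  "newtons": 20
}}

```text
clock: 35.08
eef_pos: [664.4, 91.0, 200.9]
eef_rot: [-3.14, -0.0, 1.701]
wrist_force: [0.1, 0.1, -0.4]
finger_gap: 84.3
finger_force: 0.0
```

{"fn": "arm_command", "kwargs": {
  "plan": [
    [-0.25,-0.0134,-0.0458,0,0],
    [-0.25,-0.0134,-0.0458,0,0],
    [-0.25,-0.0134,-0.0458,0,0],
    [-0.25,0,0,0,0.176],
    [-0.25,0,0,0,0.176],
    [-0.25,0,0,0,0.176],
    [-0.25,0,0,0,0.176],
    [-0.25,0,0,0,0.176],
    [-0.25,0,0,0,0.176],
    [-0.25,0,0,0,0.176],
    [-0.25,0,0,0,0.176],
    [-0.25,0,0,0,0.176],
    [-0.25,0,0,0.035,0],
    [-0.25,0,0,0.035,0],
    [-0.25,0,0,0,0],
    [-0.25,0,0,0,0]
  ]
}}

```text
clock: 37.08
eef_pos: [534.0, 33.4, 132.7]
eef_rot: [3.142, -0.0, 0.117]
wrist_force: [-0.5, -0.3, -0.6]
finger_gap: 35.1
finger_force: 0.0
```

```bash
python3 -c "
from h import *
look()"
```

```text
37.125 [534.2  33.4 133.1] [ 3.141e+00 -1.000e-03  1.170e-01]
198 [311. 191.] [541.8 -24.2] 32.0 [17. 18.]
198 [257. 193.] [532.   33.4] 32.2 [18. 17.]
128 [310. 238.] [484.9 -32.5] 32.0 [17. 15.]
195 [258. 240.] [476.7  26.1] 32.1 [17. 17.]
```

{"fn": "arm_command", "kwargs": {
  "plan": [
    [-0.25,-0.0015,0,0.045,0],
    [-0.25,0,0,0.04,0],
    [-0.25,0,0,0.026,0],
    [-0.25,0,0,0,0],
    [-0.25,0,0,0,0],
    [-1,0,0,0,0],
    [-1,0,0,0,0],
    [-1,0,0,0,0],
    [-1,0,0,0,0],
    [-1,0,0,0,0],
    [-1,0,0,-0.023,0],
    [-1,0,0,-0.023,0],
    [-1,0,0,0,0]
  ]
}}

```text
clock: 38.75
eef_pos: [533.0, 33.2, 68.2]
eef_rot: [3.141, -0.003, 0.117]
wrist_force: [0.4, 0.1, -0.0]
finger_gap: 17.2
finger_force: 20.0
```

{"fn": "arm_command", "kwargs": {
  "plan": [
    [-1,0.0088,0.0518,0,0],
    [-1,0.0088,0.0518,0,0],
    [-1,0.0088,0.0518,0,0],
    [-1,0.0088,0.0518,0,0],
    [-1,0.0088,0.0518,0,0],
    [-1,0,0,0,0],
    [-1,0,0,0,0],
    [-1,0,0,0,0]
  ]
}}

```text
clock: 39.75
eef_pos: [605.9, -217.7, 66.6]
eef_rot: [-3.141, 0.001, 0.118]
wrist_force: [0.1, -0.1, -0.2]
finger_gap: 17.2
finger_force: 20.0
```

{"fn": "arm_command", "kwargs": {
  "plan": [
    [-1,0,0,0.025,0],
    [-1,0,0,0.014,0],
    [-1,0,0,0.007,0],
    [-1,0,0,0,0],
    [-1,0,0,0,0],
    [-0.25,0,0,0,0],
    [-0.25,0,0,0,0],
    [-0.25,0,0,0,0],
    [-0.25,0,0,-0.03,0],
    [-0.25,0,0,-0.04,0],
    [-0.25,0,0,-0.04,0],
    [-0.25,0,0,0,0],
    [-0.25,0,0,0,0]
  ]
}}

```text
clock: 41.38
eef_pos: [605.8, -218.8, 130.2]
eef_rot: [-3.141, 0.001, 0.117]
wrist_force: [-0.7, -0.0, 0.3]
finger_gap: 35.0
finger_force: 0.0
```

```bash
python3 -c "
from h import *
look('w6')"
```

```text
41.425 [ 605.6 -218.7  129.6] [-3.141e+00  2.000e-03  1.170e-01]
408 [420. 128.] [ 690.7 -372.5] 30.9 [46. 42.]
192 [257. 192.] [ 605.3 -218.3] 32.2 [17. 17.]
3792 [446. 246.] [ 563.7 -443.3] 29.2 [90. 61.]
236 [ 80. 227.] [542.1 -24.3] 31.8 [17. 19.]
217 [ 89. 272.] [484.7 -32.3] 31.8 [17. 17.]
61 [ 46. 270.] [477.4  22.9] 25.7 [15. 13.]
```

View pics/w6.png

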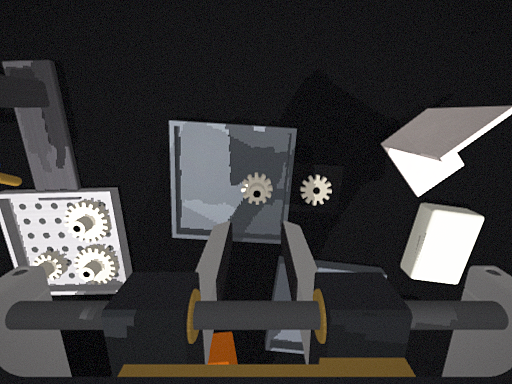

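The small gear lies flat in the small tray at (257,190), with its matching sample at (316,190). Next is the other small gear.

{"fn": "arm_command", "kwargs": {
  "plan": [
    [-0.25,-0.02,-0.0517,0,0],
    [-0.25,-0.02,-0.0517,0,0],
    [-0.25,-0.02,-0.0517,0,0],
    [-0.25,-0.02,-0.0517,0,0],
    [-0.25,-0.02,-0.0517,0,0],
    [-0.25,0,0,0,0],
    [-0.25,0,0,0,0],
    [-0.25,0,0,0,0]
  ]
}}

```text
clock: 42.42
eef_pos: [477.0, 25.3, 130.5]
eef_rot: [3.142, 0.001, 0.116]
wrist_force: [-0.5, 0.7, -0.2]
finger_gap: 35.4
finger_force: 0.0
```

```bash
python3 -c "
from h import *
look()"
```

```text
42.475 [477.   25.3 130.6] [-3.142e+00  1.000e-03  1.150e-01]
74 [509.  96.] [ 603.5 -212. ] 25.5 [15.  8.]
229 [313. 137.] [541.4 -24.2] 32.1 [17. 18.]
210 [310. 191.] [484.1 -31.4] 32.2 [17. 17.]
203 [256. 193.] [476.4  26. ] 32.1 [17. 17.]
```

{"fn": "arm_command", "kwargs": {
  "plan": [
    [-0.25,-0.0005,-0.0005,0.045,0],
    [-0.25,0,0,0.04,0],
    [-0.25,0,0,0.026,0],
    [-0.25,0,0,0,0],
    [-0.25,0,0,0,0],
    [-1,0,0,0,0],
    [-1,0,0,0,0],
    [-1,0,0,0,0],
    [-1,0,0,0,0],
    [-1,0,0,0,0],
    [-1,0,0,-0.023,0],
    [-1,0,0,-0.023,0],
    [-1,0,0,0,0]
  ]
}}

```text
clock: 44.1
eef_pos: [476.9, 26.6, 67.1]
eef_rot: [3.141, -0.003, 0.117]
wrist_force: [-0.5, 0.3, -1.3]
finger_gap: 17.3
finger_force: 20.0
```

{"fn": "arm_command", "kwargs": {
  "plan": [
    [-1,0.0212,0.0403,0,0],
    [-1,0.0212,0.0403,0,0],
    [-1,0.0212,0.0403,0,0],
    [-1,0.0212,0.0403,0,0],
    [-1,0.0212,0.0403,0,0],
    [-1,0,0,0,0],
    [-1,0,0,0,0],
    [-1,0,0,0,0]
  ]
}}

```text
clock: 45.1
eef_pos: [604.4, -160.2, 65.6]
eef_rot: [-3.141, 0.001, 0.118]
wrist_force: [0.1, 0.2, -1.6]
finger_gap: 17.1
finger_force: 20.0
```

{"fn": "arm_command", "kwargs": {
  "plan": [
    [-1,0,0,0.025,0],
    [-1,0,0,0.013,0],
    [-1,0,0,0.007,0],
    [-1,0,0,0,0],
    [-1,0,0,0,0],
    [-0.25,0,0,0,0],
    [-0.25,0,0,0,0],
    [-0.25,0,0,0,0],
    [-0.25,0,0,-0.03,0],
    [-0.25,0,0,-0.04,0],
    [-0.25,0,0,-0.04,0],
    [-0.25,0,0,0,0],
    [-0.25,0,0,0,0]
  ]
}}

```text
clock: 46.72
eef_pos: [604.5, -161.1, 130.2]
eef_rot: [-3.141, 0.001, 0.117]
wrist_force: [-0.3, 0.1, -0.1]
finger_gap: 35.5
finger_force: 0.0
```

```bash
python3 -c "
from h import *
look()"
```

```text
46.775 [ 604.3 -161.   129.7] [-3.141e+00  2.000e-03  1.170e-01]
535 [476. 134.] [ 690.6 -372.4] 30.7 [46. 43.]
191 [257. 192.] [ 604.3 -160.3] 32.0 [17. 17.]
195 [309. 197.] [ 605.1 -218.3] 32.1 [17. 18.]
2349 [489. 246.] [ 564.5 -442. ] 29.1 [89. 59.]
223 [131. 231.] [541.7 -25. ] 31.9 [18. 17.]
41 [139. 270.] [491.2 -32.7] 26.1 [ 5. 13.]
```

{"fn": "arm_command", "kwargs": {
  "plan": [
    [-0.25,-0.0155,-0.0477,0,0],
    [-0.25,-0.0155,-0.0477,0,0],
    [-0.25,-0.0155,-0.0477,0,0],
    [-0.25,0,0,0,0],
    [-0.25,0,0,0,0],
    [-0.25,0,0,0,0]
  ]
}}

```text
clock: 47.52
eef_pos: [542.2, -25.4, 130.5]
eef_rot: [-3.142, 0.001, 0.116]
wrist_force: [0.5, 1.2, 0.2]
finger_gap: 35.2
finger_force: 0.0
```

```bash
python3 -c "
from h import *
look()"
```

```text
47.575 [542.2 -25.4 130.5] [-3.142e+00  1.000e-03  1.160e-01]
261 [393. 149.] [ 604.1 -160.2] 31.9 [17. 18.]
289 [448. 155.] [ 604.9 -217.6] 31.9 [18. 18.]
200 [256. 192.] [541.6 -24.6] 32.2 [17. 17.]
197 [257. 241.] [484.5 -31.6] 32.0 [18. 17.]
```

{"fn": "arm_command", "kwargs": {
  "plan": [
    [-0.25,-0.0005,-0.0005,0.045,0],
    [-0.25,0,0,0.04,0],
    [-0.25,0,0,0.026,0],
    [-0.25,0,0,0,0],
    [-0.25,0,0,0,0],
    [-1,0,0,0,0],
    [-1,0,0,0,0],
    [-1,0,0,0,0],
    [-1,0,0,0,0],
    [-1,0,0,0,0],
    [-1,0,0,-0.03,0],
    [-1,0,0,-0.03,0],
    [-1,0,0,-0.03,0],
    [-1,0,0,0,0],
    [-1,0,0,0,0]
  ]
}}

```text
clock: 49.45
eef_pos: [540.9, -23.9, 108.7]
eef_rot: [-3.141, 0.001, 0.117]
wrist_force: [-0.2, -0.2, -1.0]
finger_gap: 17.3
finger_force: 20.0
```

{"fn": "arm_command", "kwargs": {
  "plan": [
    [-1,-0.0218,0.0527,0,0],
    [-1,-0.0218,0.0527,0,0],
    [-1,-0.0218,0.0527,0,0],
    [-1,-0.0218,0.0527,0,0],
    [-1,-0.0218,0.0527,0,0],
    [-1,-0.0218,0.0527,0,0],
    [-1,0,0,0,0],
    [-1,0,0,0,0],
    [-1,0,0,0,0]
  ]
}}

```text
clock: 50.58
eef_pos: [448.7, -352.1, 109.4]
eef_rot: [-3.141, 0.001, 0.118]
wrist_force: [0.7, -0.8, -0.9]
finger_gap: 17.5
finger_force: 20.0
```

{"fn": "arm_command", "kwargs": {
  "plan": [
    [-1,0,0.001,0.04,0],
    [-1,0,0,0.03,0],
    [-1,0,0,0.012,0],
    [-1,0,0,0.007,0],
    [-1,0,0,0,0],
    [-1,0,0,0,0],
    [-0.25,0,0,0,0],
    [-0.25,0,0,0,0],
    [-0.25,0,0,0,0],
    [-0.25,0,0,-0.03,0],
    [-0.25,0,0,-0.04,0],
    [-0.25,0,0,-0.04,0],
    [-0.25,0,0,0,0],
    [-0.25,0,0,0,0]
  ]
}}

```text
clock: 52.32
eef_pos: [448.2, -354.1, 130.1]
eef_rot: [-3.141, 0.001, 0.117]
wrist_force: [-0.2, 0.2, 0.3]
finger_gap: 35.1
finger_force: 0.0
```

```bash
python3 -c "
from h import *
look()"
```

```text
52.375 [ 448.1 -353.9  129.7] [-3.14e+00  1.00e-03  1.17e-01]
282 [66.  6.] [ 601.2 -161.2] 31.3 [13. 18.]
368 [129.  11.] [ 603.6 -218.7] 31.7 [15. 18.]
6009 [362.  87.] [ 563.3 -443.4] 29.1 [91. 61.]
195 [257. 191.] [ 449.8 -353.7] 32.1 [17. 18.]
```

{"fn": "arm_command", "kwargs": {
  "plan": [
    [-0.25,0.0122,-0.0527,0,0],
    [-0.25,0.0122,-0.0527,0,0],
    [-0.25,0.0122,-0.0527,0,0],
    [-0.25,0.0122,-0.0527,0,0],
    [-0.25,0.0122,-0.0527,0,0],
    [-0.25,0.0122,-0.0527,0,0],
    [-0.25,0,0,0,0],
    [-0.25,0,0,0,0],
    [-0.25,0,0,0,0]
  ]
}}

```text
clock: 53.5
eef_pos: [484.2, -32.8, 130.6]
eef_rot: [-3.141, 0.001, 0.115]
wrist_force: [0.2, -0.9, -0.3]
finger_gap: 35.1
finger_force: 0.0
```

```bash
python3 -c "
from h import *
look()"
```

```text
53.55 [484.2 -32.8 130.7] [-3.142e+00  1.000e-03  1.150e-01]
313 [401.  89.] [ 604.2 -160.3] 31.9 [18. 18.]
339 [459.  95.] [ 604.8 -217.7] 31.7 [18. 18.]
201 [256. 192.] [484.3 -31.6] 32.2 [17. 17.]
```

{"fn": "arm_command", "kwargs": {
  "plan": [
    [-0.25,0,-0.001,0.045,0],
    [-0.25,0,0,0.04,0],
    [-0.25,0,0,0.026,0],
    [-0.25,0,0,0,0],
    [-0.25,0,0,0,0],
    [-1,0,0,0,0],
    [-1,0,0,0,0],
    [-1,0,0,0,0],
    [-1,0,0,0,0],
    [-1,0,0,0,0],
    [-1,0,0,-0.03,0],
    [-1,0,0,-0.03,0],
    [-1,0,0,-0.03,0],
    [-1,0,0,0,0],
    [-1,0,0,0,0]
  ]
}}

```text
clock: 55.42
eef_pos: [483.7, -30.6, 108.8]
eef_rot: [-3.141, 0.001, 0.117]
wrist_force: [-0.8, 1.1, -1.0]
finger_gap: 17.1
finger_force: 20.0
```

{"fn": "arm_command", "kwargs": {
  "plan": [
    [-1,-0.0132,0.0517,0,0],
    [-1,-0.0132,0.0517,0,0],
    [-1,-0.0132,0.0517,0,0],
    [-1,-0.0132,0.0517,0,0],
    [-1,-0.0132,0.0517,0,0],
    [-1,0,0,0,0],
    [-1,0,0,0,0],
    [-1,0,0,0,0]
  ]
}}

```text
clock: 56.42
eef_pos: [449.0, -294.0, 109.5]
eef_rot: [-3.141, 0.001, 0.118]
wrist_force: [-0.0, -0.0, -0.6]
finger_gap: 17.3
finger_force: 20.0
```

{"fn": "arm_command", "kwargs": {
  "plan": [
    [-1,0,0.001,0.04,0],
    [-1,0,0,0.03,0],
    [-1,0,0,0.012,0],
    [-1,0,0,0.007,0],
    [-1,0,0,0,0],
    [-1,0,0,0,0],
    [-0.25,0,0,0,0],
    [-0.25,0,0,0,0],
    [-0.25,0,0,0,0],
    [-0.25,0,0,-0.03,0],
    [-0.25,0,0,-0.04,0],
    [-0.25,0,0,-0.06,0],
    [-0.25,0,-0.04,-0.04,0],
    [-0.25,0,-0.04,0,0],
    [-0.25,0,0,0,0],
    [-0.25,0,0,0,0]
  ]
}}

```text
clock: 58.42
eef_pos: [439.7, -217.1, 190.9]
eef_rot: [3.141, 0.0, 0.117]
wrist_force: [0.9, -0.1, 0.9]
finger_gap: 35.2
finger_force: 0.0
```

```bash
python3 -c "
from h import *
look('w7')
c,P=cam('scene'); cv2.imwrite('pics/s9.png',c['img'])"
```

```text
58.475 [ 439.6 -217.3  190.7] [-3.141  0.     0.116]
188 [224.  30.] [ 603.8 -160.5] 32.2 [17. 17.]
194 [275.  37.] [ 604.5 -218.2] 32.1 [17. 17.]
4020 [456.  99.] [ 563.4 -443. ] 29.1 [91. 62.]
127 [318. 179.] [ 449.1 -295.4] 32.1 [18. 17.]
136 [362. 184.] [ 449.  -353.3] 32.1 [17. 17.]
```

View pics/w7.png

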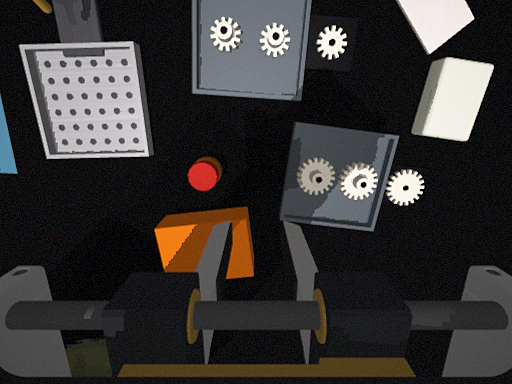

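View pics/s9.png

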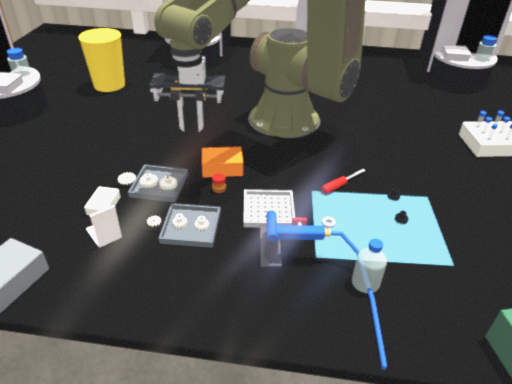

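Both small gears lie flat in the small tray at (225,32) and (275,38), and both large gears in the large tray at (316,177) and (359,181). The pan is empty, nothing else on the bench has moved, and the arm is clear.

```bash
python3 -c "
from h import *
print(ticket.sign_off())"
```

```text
the job is handed in; nothing more can be done
None
```

The job is done and handed in at about 58 s: all four gears went flat into the pan, the trigger was held at its first stage (about 1.6 s) and fully squeezed (about 3 s) and then let go, and the gears now lie flat in their matching trays (two 12-tooth, two 18-tooth), though hand-in returned no verdict.

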